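# Change the dryer's filter cassette and clamp it against its seal with the quarter-turn cam

### The arm

A 6-joint arm with a two-finger parallel gripper is mounted at the origin on a cart in front of the work surface, level with it; the furniture and walls round the work are solid. World frame = base frame: x ahead of the robot, y to its left, z up, the work surface at z = 0. Lengths are in mm, angles in rad, forces in N, time in s.
With the tool pointing down it reaches from about 350 to 875 mm from the base axis. Payload 4.2 kg.
Tool frame: the origin (TCP) lies midway between the tips of the shut fingers; the grasp point (between the pads) lies 19 mm behind it; z points along the fingers, y is the line along which they close (so a half turn about z gives the same grasp; the last joint's range is limited). The gripper opens to 85 mm and grips with 20 to 120 N. Pads are 22 mm wide; open, the fingers measure 114 mm over their backs; the gripper's body (76 mm by 85 mm) begins 54 mm behind the grasp point. The pads swing forward as they close: fully open they stand 13 mm farther back than shut.
Start: joints at [-1.019, 0.385, 0.008, 0, -1.194, -0.259], TCP at [180.412, -598.373, 231.312] pointing down, gripper open.
Joint ranges: [-3.14, 3.14], [-1.21, 2.06], [-1.07, 1.41], [-3.16, 2.05], [-2.99, -0.16], [-3.1, 3.1]. Speed limits (rad/s): [2.79, 2.79, 3.14, 3.14, 3.14, 3.14].

### API

Orientations are given as a unit quaternion [x, y, z, w].
In Python, from bench import read_state, get_image, job_done gives the robot as it stands.
- The arm moves only by the shell command python3 -m jog 'ROWS'. ROWS is JSON, a list of rows, each a list of 3 entries, a list of its own where there are three numbers: the shift along the world's x, y, z scaled (see below), then the turn, a rotation vector about the world's x, y, z scaled (see below), then the gripper's target within -1 to 1 (shut at 1, half-way at 0, fully open at -1). In form: [[[x, y, z], [wx, wy, wz], claw], ...]. A call has 1 to 20 rows; each row is the pose to reach, as a shift and turn from the pose commanded when the call began; what a row does not reach only later rows make up. The controller multiplies each number of a shift by 10 cm and each number of a turn by 120 degrees. A row lasts 1/10 s, in which the tool goes at most 50 mm and 8.59 degrees, less where a joint would pass 70% of its speed; a pose out of reach is approached as far as the arm can. A call with a number of a shift or a turn outside -1 to 1 is refused whole. A call with a gripper value outside its range is refused whole. The fingers move at their own pace and stop on an object; the grip force is fixed at half the most. Time passes only in rows, so rows that repeat a pose let the fingers close. It gives the time, the measured TCP pose, the force, the opening and the grip force at its end, in the units of the state.
- read_state(): the state, without advancing time (a new reading comes with each control period).
- get_image(name): name is "side" or "top"; returns a dict with "frame" (420x560x3 uint8, red, green, blue), "range_z" (420x560 float32, mm along the optical axis (not along the pixel's ray), 0 where there is no reading), "fx", "fy", "cx", "cy" (pixels), "R" (3x3) and "t" (3): a world point X has camera coordinates R X + t. Camera axes: x right, y down, z forward; pixel columns grow to the right and rows downward; lengths in mm; the calibration is good to about 2 mm. A picture is of the moment at which its call begins.
- job_done(): hands the job in; it is judged then, once.
The state is a dict: "clock": time; "joints": joint angles; "joint_vel": joint speeds; "joint_efforts": joint torques, N m; "position": TCP position; "ee_rot": TCP orientation; "contact_force": force on the tool from outside, world axes, zero at the start; "wrist_torque": the same for the moment, N m; "gripper_width": finger opening in mm; "grasp_force": force on a finger pad.
Only numpy, scipy, OpenCV 4.12 (cv2) and the standard library are available. Lean on these libraries where they do the work, as an engineer would, in place of code of your own. Each camera call takes 0.05 s, during which the arm holds its last target. There are 200 camera calls.

### The job

Change the filter cassette in the dryer's filter housing: swing the red cam lever open, lift the clogged grey cassette out and stand it upright in the zinc tray, then set the clean blue cassette down flat in the bay. Finally swing the red lever the quarter turn back to its stop, so that its cam draws the blue cassette tight against the rubber seal, and let go. Leave the stain remover bottle and the masking tape where they are.

Things in the scene. Friction and masses are not known exactly. Their poses are not given: they have to be found in the camera images.
- housing: Grey painted filter housing fixed to the table. Origin: on the table top, under the centre of a locked cassette; +x points away from the robot to the seal, y along the cassette. Bay floor z = 8 mm. Side walls: inner faces y = +-64 mm, 8 mm thick, x -44 to 34 mm, top z = 36 mm, with lead-ins flaring out to z = 49 mm. Back wall x 34 to 46 mm, top z = 48 mm. An 8 mm high tongue runs to x = -150 mm.
- load_point (a point): Point on the bay floor at housing (-10, 0, 8) mm: with the lever open, set the cassette down with the centre of its underside here, up to 6 mm towards seal or lever. The open cam reaches to housing x = -44 mm. 4 mm are left at either end of the cassette.
- seal_face (a point): Middle of the black rubber seal pad's front face (moves with it), 22 mm high; pad 112 x 26 mm. Free it is at housing x = 24 mm; a locked cassette presses it 4 mm back to x = 28 mm. Springy, 3 N per mm, so pressing the cassette in by hand alone does not keep it tight.
- cam (a joint): Angle of the red cam lever about its upright axis (rad), clockwise from above positive. 0 = open: lever along the housing's -x, towards the robot. 1.57 = locked: lever along the housing's +y, and the steel cam disc (32 mm across, 16 mm off-centre, z 11 to 29 mm) presses the cassette's front face towards the seal. Stops at 0 and 1.6; stays where left; under 12 N at the post turns it.
- cam_axis (a point): Point on the upright axis of the cam lever, at housing (-60, 0, 46) mm: top of the lever's hub.
- cam_post (a point): Top centre of the red upright round grip post at the lever's end, 74 mm above the table: 20 mm across, free from z = 42 to 74 mm above the lever arm (16 mm wide, z 34 to 42 mm). It runs on a circle of 65 mm radius about cam_axis; grip it from above or push it.
- old_cassette: Clogged filter cassette: grey box 56 (x) x 120 (y) x 44 (z) mm, brown mesh, grey lint flecks, black handle, about 0.35 kg, loose; clamped in the housing at the start, axes as the housing's. Origin: centre of its underside. The handle is a bridge bar along y over the middle, 14 mm thick (x), 84 mm long, z 60 to 78 mm, open beneath between two feet; grip it across x from above.
- new_cassette: Clean filter cassette: same shape, size, handle and origin as the old one, blue with white mesh and a white handle, about 0.35 kg, standing upright on the table at the start on the other side of the housing from the tray. Either way round fits (half turn about z).
- tray: Empty shallow zinc tray, fixed, 208 (x) x 303 (y) x 28 (z) mm, long side running roughly away from the robot; left or right of the housing. Origin: centre of its underside; floor about 2 mm thick. The cassette may stand anywhere on its floor.
- stain_remover: Green stain remover bottle, 47 x 58 x 186 mm, standing upright near the wall; bystander. Origin: centre of its underside.
- masking_tape: Roll of masking tape lying flat, 96 mm across, 25 mm high; bystander. Origin: centre of its underside.
Not all that is in view belongs to the job. What is shaped like the new_cassette but yellow is not meant. Leave any purple look-alike of the old_cassette alone.

How it is judged:
By the outcome, as a careful person would: the job done as asked, in the order asked, and still so for the second after the job is handed in, with the robot touching nothing.
It also fails if it takes over 72 s, if anything falls off the work surface, if the arm or the gripper's body presses on something with over 40 N, if the wrist force passes 120 N, or if a joint passes its speed limit or range.

## Working session

There is one attempt and no reset: what is moved stays moved. The work goes in short steps, Python scripts to look and compute and a shell command to move; the robot and the scene stay as the last step left them, time stands still between calls to the robot, and variables do not carry over. Pictures are saved under pics/ and viewed, at most 12 in all, crops included, and the job is handed in when it is done.

```bash
mkdir -p pics; ls; python3 - <<'E'
from bench import *
import cv2,numpy as np
print(read_state())
for n in("top","side"):
    d=get_image(n); np.savez(f"{n}0.npz",**d); cv2.imwrite(f"pics/{n}0.png",d["frame"][:,:,::-1]); print(n,d["fx"],d["cx"],d["cy"],d["R"],d["t"],-np.array(d["R"]).T@d["t"])
E
```

```text
pics
{'clock': 0.0, 'joints': array([-1.01937032e+00,  3.85559038e-01,  6.60887502e-03, -4.92262236e-04,
       -1.19397728e+00, -2.58580068e-01]), 'joint_vel': array([-7.80275430e-04,  1.08734917e-04,  2.19603384e-03, -4.09273315e-04,
       -7.92590384e-05, -8.49241744e-04]), 'joint_efforts': array([ 7.07798736e-04, -3.92290986e+01,  1.88407588e+01,  4.18633953e+00,
       -4.63823089e-03,  1.41138887e-06]), 'position': array([ 180.25939949, -597.83036261,  230.21443999]), 'ee_rot': array([-1.45810390e-01,  9.89311954e-01,  1.06949552e-03, -2.09594337e-04]), 'contact_force': array([-0.56269412, -0.48071372, -0.74718699]), 'wrist_torque': array([-0.06432917, -0.00606117, -0.03826704]), 'grasp_force': 0.0, 'gripper_width': 85.31309317175267}
top 488.302532321086 277.3108916904352 216.61728171499507 [[-0.01772174 -0.999785    0.01076545]
 [-0.99729999  0.0169082  -0.07146223]
 [ 0.07126484 -0.01200281 -0.99738521]] [   9.33641851  544.39053684 1274.97798638] [ 452.22503083   15.43306982 1310.44703553]
side 540.8476541635445 271.46953987246565 205.8100795504487 [[-0.34696155 -0.93786529  0.00513611]
 [-0.76098144  0.27831429 -0.58604472]
 [ 0.54820155 -0.20724347 -0.81026243]] [ 206.11362755  460.53104327 1174.36757156] [-221.82104351  308.51445389 1220.37908815]
```

View pics/top0.png

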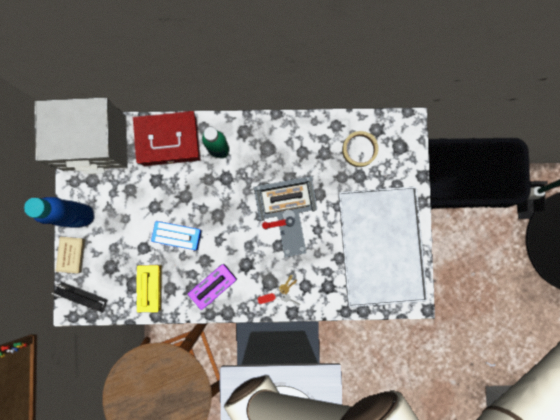

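View pics/side0.png

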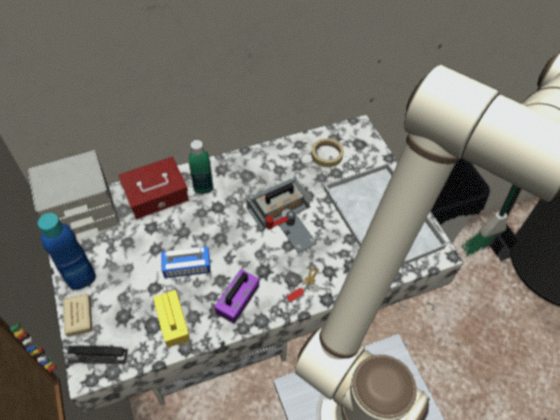

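The top view shows the housing at about (285,197), with the red lever running from its hub at (290,222) to the post at (267,225), so it is locked and pointing +y. The blue cassette is at (176,236) and the tray at (382,247). The yellow and purple ones are decoys. The side view agrees.

```bash
cat > h.py <<'E'
import numpy as np,cv2
from bench import *
def cloud(d):
    h,w=d["range_z"].shape; v,u=np.mgrid[:h,:w]; z=d["range_z"].astype(float)
    P=np.dstack([(u-d["cx"])/d["fx"]*z,(v-d["cy"])/d["fy"]*z,z])
    X=(P-np.array(d["t"]))@np.array(d["R"]); X[z==0]=np.nan
    return X
def ray(d,u,v,h):
    R=np.array(d["R"]);c=-R.T@d["t"]; r=R.T@np.array([(u-d["cx"])/d["fx"],(v-d["cy"])/d["fy"],1])
    return c+r*(h-c[2])/r[2]
def rect(X,m):
    p=X[m][:,:2]; p=p[np.isfinite(p).all(1)].astype(np.float32)
    if len(p)<3:return len(p)
    (c,s,a)=cv2.minAreaRect(p); return len(p),np.round(c,1),np.round(s,1),round(a,1),"mean",p.mean(0).round(1)
E
python3 - <<'E'
from h import *
for n in("top","side"):
    d=dict(np.load(n+"0.npz")); X=cloud(d); f=d["frame"]; hsv=cv2.cvtColor(f,cv2.COLOR_RGB2HSV).astype(int)
    H,S,V=hsv[...,0],hsv[...,1],hsv[...,2]; x,y,z=X[...,0],X[...,1],X[...,2]
    box=lambda a,b,c,e:(x>a)&(x<b)&(y>c)&(y<e)
    print(n)
    tb=box(300,700,-400,500)
    red=((H<8)|(H>172))&(S>150)&(V>80)&box(350,560,-60,120)
    print("red",rect(X,red&(z>15)),"post",rect(X,red&(z>60)), "zmax",np.nanmax(z[red]))
    bl=(H>95)&(H<125)&(S>120)&box(300,600,180,420)
    print("blue",rect(X,bl&(z>25)))
    b=box(320,560,180,400)
    print("new all>30",rect(X,b&(z>30)),"handle",rect(X,b&(z>62)&(z<90)))
    b=box(450,620,-100,120)&~red
    print("old>38",rect(X,b&(z>40)&(z<90)),"handle",rect(X,b&(z>65)&(z<90)), "dark", rect(X,b&(V<60)&(z>55)))
    b=box(200,700,-400,-100)
    print("tray>15",rect(X,b&(z>15)&(z<45)))
    print("bottle",rect(X,box(500,700,100,300)&(H>60)&(H<95)&(S>100)),)
    u=np.median(z[box(350,420,-50,50)]);print("table z",u)
d=dict(np.load("top0.npz"));cv2.imwrite("pics/crop.png",cv2.resize(d["frame"][160:270,140:330,::-1],None,fx=4,fy=4,interpolation=cv2.INTER_CUBIC))
print([ray(d,u,v,28).round(0) for u,v in((341,196),(412,190),(424,301),(350,307))])
E
```

```text
top
red (107, array([523.8,   9.2]), array([13.5, 57.4]), 11.9, 'mean', array([523.9,   9.2], dtype=float32)) post (30, array([518.5,  30.9]), array([12.7, 13. ]), 89.5, 'mean', array([519.7,  30.7], dtype=float32)) zmax 77.6549569640979
blue (189, array([499.9, 264.2]), array([118.3,  54.1]), 77.8, 'mean', array([494.5, 243.2], dtype=float32))
new all>30 (2359, array([428.6, 272.7]), array([216.5, 185.3]), 0.0, 'mean', array([424.6, 280.9], dtype=float32)) handle (463, array([423.3, 268.9]), array([187.9, 164.6]), 5.7, 'mean', array([416.7, 285.2], dtype=float32))
old>38 (1308, array([574.7, -23.5]), array([111.1, 153.7]), 8.2, 'mean', array([582.7, -17.7], dtype=float32)) handle (200, array([5.706e+02, 5.000e-01]), array([ 52.6, 132.5]), 41.2, 'mean', array([584.2, -17.4], dtype=float32)) dark (38, array([585.7, -20.9]), array([ 4.9, 74.8]), 9.8, 'mean', array([586.7, -24.1], dtype=float32))
tray>15 (880, array([ 507.4, -273.8]), array([393.5, 209.7]), 3.4, 'mean', array([ 493.5, -277.3], dtype=float32))
bottle 0
table z 1.0306109026239207
side
red (116, array([522.3,  12.4]), arra
[... 431 characters left out ...]
71, array([420.7, 269.1]), array([190.1, 168.9]), 4.1, 'mean', array([415.4, 281.7], dtype=float32))
old>38 (1172, array([572.8, -20.8]), array([115. , 155.6]), 8.1, 'mean', array([575.3, -13.8], dtype=float32)) handle (222, array([567.9,   3.7]), array([ 51.8, 131.9]), 40.2, 'mean', array([584.4, -16.4], dtype=float32)) dark (197, array([587.8, -17.4]), array([17.8, 80.3]), 8.1, 'mean', array([585.3, -17.5], dtype=float32))
tray>15 (779, array([ 505.9, -270.1]), array([396.5, 209.8]), 3.6, 'mean', array([ 512.3, -262.3], dtype=float32))
bottle 0
table z 0.4816460268472895
[array([ 596., -169.,   28.]), array([ 609., -358.,   28.]), array([ 317., -379.,   28.]), array([ 305., -185.,   28.])]
```

View pics/crop.png

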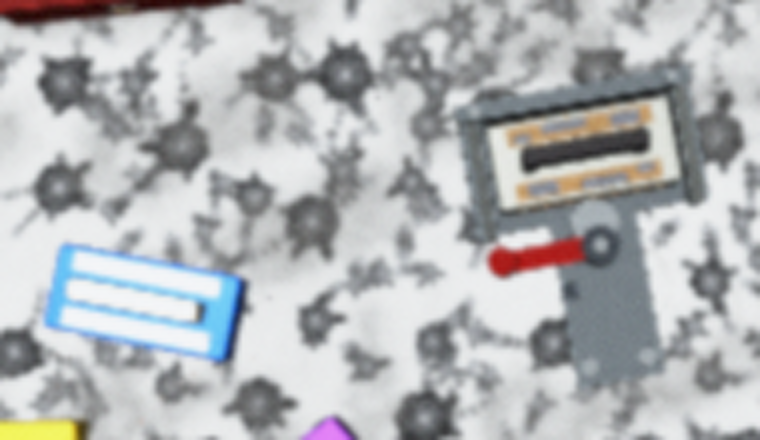

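The crop confirms the housing is yawed about 9° ccw. The old cassette's black handle is centred near (586,-18), and the post is at the lever's left end.

```bash
python3 - <<'E'
from h import *
for n in("top","side"):
    d=dict(np.load(n+"0.npz")); X=cloud(d); f=d["frame"]; hsv=cv2.cvtColor(f,cv2.COLOR_RGB2HSV).astype(int)
    H,S,V=hsv[...,0],hsv[...,1],hsv[...,2]; x,y,z=X[...,0],X[...,1],X[...,2]
    near=lambda a,b,r:np.hypot(x-a,y-b)<r
    def line(m):
        p=X[m]; c=p.mean(0); u=np.linalg.svd((p-c)[:,:2])[2][0]; return len(p),c.round(1),np.degrees(np.arctan2(u[1],u[0])).round(1)%180,rect(X,m)[1:4]
    print(n,"oldH",line(near(586,-18,48)&(z>66)&(z<90)),"\n oldbody",line(near(586,-18,75)&(z>43)&(z<62)&(V>100)))
    print(" newH",line(near(498,265,50)&(z>64)&(z<90)),"\n newbody",line(near(498,265,75)&(z>36)&(z<56)))
    print(" post",line(near(518,35,25)&(z>65)&(z<90)))
    m=(H>95)&(H<125)&(S>120)&near(495,265,90); v,u=np.nonzero(m)
    c,s,a=cv2.minAreaRect(np.c_[u,v].astype(np.float32)); bx=cv2.boxPoints((c,s,a)); print(" bluepx",c,s,a,ray(d,*c,44).round(1))
E
```

```text
top oldH (184, array([589.7, -21.9,  85. ]), np.float64(99.3), (array([590.4, -22.1]), array([14.4, 83.2]), 9.1)) 
 oldbody (1163, array([591.4, -15.9,  51.5]), np.float64(104.5), (array([579.3, -21.3]), array([114.4, 145.2]), 9.1))
 newH (186, array([499.5, 264.1,  78.1]), np.float64(77.9), (array([499.5, 264.6]), array([82.8, 13.8]), 77.7)) 
 newbody (831, array([499.1, 263.3,  44.8]), np.float64(77.9), (array([499.7, 265.4]), array([120.6,  57.5]), 77.7))
 post (46, array([520. ,  32.1,  74. ]), np.float64(173.6), (array([521. ,  32.1]), array([15.3, 18. ]), 88.2))
 bluepx (176.0192108154297, 234.9038543701172) (46.67564010620117, 20.984426498413086) 11.309932708740234 [499.7 263.1  44. ]
side oldH (216, array([585.6, -17.4,  81.6]), np.float64(98.8), (array([588.6, -18.7]), array([19., 83.]), 8.1)) 
 oldbody (733, array([586.2, -14.8,  50.8]), np.float64(97.7), (array([579.1, -19.6]), array([115.2, 146.8]), 9.0))
 newH (238, array([495.5, 267.8,  75.2]), np.float64(78.3), (array([497.3, 268.2]), array([83.5, 18.1]), 78.4)) 
 newbody (727, array([488.3, 268.7,  44.1]), np.float64(78.7), (array([497.1, 268. ]), array([120.1,  59.9]), 77.9))
 post (49, array([516.8,  35.5,  72.6]), np.float64(164.9), (array([517.9,  34.4]), array([19. , 19.8]), 83.9))
 bluepx (185.0497283935547, 261.4375305175781) (24.41107177734375, 47.73821258544922) 83.51692199707031 [487.5 269.7  44. ]
```

```bash
J="python3 -m jog"
$J '[[[0.5,0.9,0],[0,0,-0.065],0],[[0.5,0.9,0],[0,0,-0.065],0],[[0.5,0.9,0],[0,0,-0.065],0]]'
python3 -m jog '[[[0.5,1,0],[0,0,0],0],[[0.5,1,0],[0,0,0],0],[[0.5,1,0],[0,0,0],0]]'
python3 -m jog '[[[0.5,1,0],[0,0,0],0],[[0.5,1,0],[0,0,0],0],[[0.5,1,0],[0,0,0],0]]'
python3 -m jog '[[[0.5,1,0],[0,0,0],0],[[0.5,1,0],[0,0,0],0],[[0.5,1,0],[0,0,0],0]]'
```

```text
clock: 0.4
position: [231.6, -504.4, 231.1]
ee_rot: [-0.08, 0.997, 0.001, -0.0]
contact_force: [1.0, -0.1, 0.9]
gripper_width: 44.5
grasp_force: 0.0
clock: 0.7
position: [281.1, -405.5, 231.3]
ee_rot: [-0.08, 0.997, 0.0, 0.0]
contact_force: [0.4, -1.2, 0.4]
gripper_width: 42.5
grasp_force: 0.0
clock: 1.0
position: [331.5, -306.0, 231.4]
ee_rot: [-0.08, 0.997, 0.0, 0.0]
contact_force: [-0.4, -0.2, 0.2]
gripper_width: 42.7
grasp_force: 0.0
clock: 1.3
position: [382.0, -206.2, 231.5]
ee_rot: [-0.08, 0.997, -0.0, 0.0]
contact_force: [-0.3, 0.0, 0.8]
gripper_width: 42.8
grasp_force: 0.0
```

```bash
python3 -m jog '[[[0.5,0.9,0],[0,0,0],0],[[0.5,0.9,0],[0,0,0],0],[[0.5,0.9,0],[0,0,0],0]]'
python3 -m jog '[[[0.5,0.9,0],[0,0,0],0],[[0.5,0.9,0],[0,0,0],0],[[0.5,0.9,0],[0,0,0],0]]'
python3 -m jog '[[[0.39,0.62,-1],[0,0,0],0],[[0.39,0.62,-1],[0,0,0],0],[[0.39,0.62,-1],[0,0,0],0],[[0.39,0.62,-1],[0,0,0],0]]'
python3 - <<'E'
from h import *
d=get_image("side");cv2.imwrite("pics/a.png",cv2.resize(d["frame"][150:270,180:340,::-1],None,fx=4,fy=4))
E
```

```text
clock: 1.6
position: [432.9, -115.9, 231.4]
ee_rot: [-0.081, 0.997, -0.0, 0.001]
contact_force: [0.1, -0.7, 0.7]
gripper_width: 42.5
grasp_force: 0.0
clock: 1.9
position: [483.0, -26.2, 231.0]
ee_rot: [-0.08, 0.997, -0.0, 0.0]
contact_force: [-0.1, 0.9, 0.3]
gripper_width: 42.5
grasp_force: 0.0
clock: 2.3
position: [518.2, 32.7, 127.7]
ee_rot: [-0.078, 0.997, -0.001, -0.004]
contact_force: [-0.9, 0.1, 0.1]
gripper_width: 42.9
grasp_force: 0.0
```

View pics/a.png

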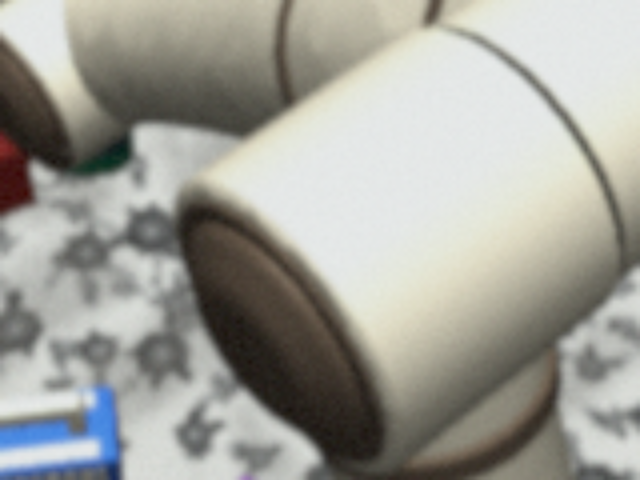

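The arm hides the post in this view. I go down on the estimate and check by force and opening.

```bash
python3 -m jog '[[[0,0,-0.4],[0,0,0],0],[[0,0,-0.7],[0,0,0],0],[[0,0,-0.85],[0,0,0],0],[[0,0,-0.85],[0,0,0],0],[[0,0,-0.85],[0,0,0],0]]'
python3 -m jog '[[[0,0,0],[0,0,0],1],[[0,0,0],[0,0,0],1],[[0,0,0],[0,0,0],1],[[0,0,0],[0,0,0],1],[[0,0,0],[0,0,0],1]]'
```

```text
clock: 2.85
position: [520.4, 32.8, 47.8]
ee_rot: [-0.078, 0.997, 0.0, 0.001]
contact_force: [-0.3, -0.2, 0.6]
gripper_width: 42.7
grasp_force: 0.0
clock: 3.35
position: [520.6, 33.8, 48.2]
ee_rot: [-0.079, 0.997, 0.0, 0.002]
contact_force: [-0.3, -1.0, 6.4]
gripper_width: 18.2
grasp_force: 58.7
```

```bash
python3 -m jog '[[[-0.099,-0.024,0],[0,0,0.075],1],[[-0.099,-0.024,0],[0,0,0.075],1],[[-0.193,-0.063,0],[0,0,0.15],1],[[-0.193,-0.063,0],[0,0,0.15],1],[[-0.28,-0.116,0],[0,0,0.225],1],[[-0.28,-0.116,0],[0,0,0.225],1],[[-0.358,-0.182,0],[0,0,0.3],1],[[-0.358,-0.182,0],[0,0,0.3],1],[[-0.424,-0.26,0],[0,0,0.375],1],[[-0.424,-0.26,0],[0,0,0.375],1]]'
```

```text
clock: 4.35
position: [477.4, 7.9, 48.2]
ee_rot: [-0.455, 0.89, -0.0, 0.001]
contact_force: [-3.6, 3.5, 9.2]
gripper_width: 18.0
grasp_force: 59.6
```

```bash
python3 -m jog '[[[-0.053,-0.087,0],[0,0,0.075],1],[[-0.053,-0.087,0],[0,0,0.075],1],[[-0.093,-0.181,0],[0,0,0.15],1],[[-0.093,-0.181,0],[0,0,0.15],1],[[-0.116,-0.28,0],[0,0,0.225],1],[[-0.116,-0.28,0],[0,0,0.225],1],[[-0.124,-0.382,0],[0,0,0.3],1],[[-0.124,-0.382,0],[0,0,0.3],1],[[-0.114,-0.495,0],[0,0,0.375],1],[[-0.114,-0.495,0],[0,0,0.375],1],[[-0.114,-0.495,0],[0,0,0.375],1]]'
```

```text
clock: 5.45
position: [465.3, -39.4, 48.1]
ee_rot: [0.76, -0.65, -0.001, -0.002]
contact_force: [-8.0, 16.4, 15.4]
gripper_width: 18.2
grasp_force: 60.2
```

```bash
python3 -m jog '[[[0,0.02,0],[0,0,0],0],[[0,0.02,0],[0,0,0],0],[[0,0.02,0],[0,0,0],0],[[0,0.02,0],[0,0,0],0],[[0,0.02,0.4],[0,0,0],0],[[0,0.02,0.9],[0,0,0],0],[[0,0.02,0.9],[0,0,0],0]]'
python3 -m jog '[[[0.5,0.1,0],[0,0,0],0],[[1,0.2,0],[0,0,0],0],[[1,0.2,0],[0,0,0],0]]'
python3 -m jog '[[[0.235,0,0],[0,0,0],0],[[0.235,0,0],[0,0,0],0],[[0.235,0,0],[0,0,0],0]]'
python3 - <<'E'
from h import *
a,b=get_image("top"),get_image("side")
cv2.imwrite("pics/b.png",np.hstack([cv2.resize(a["frame"][150:270,200:340,::-1],None,fx=2.8,fy=2.8),cv2.resize(b["frame"][150:270,200:340,::-1],None,fx=2.8,fy=2.8)]))
E
```

```text
clock: 6.15
position: [470.2, -39.6, 142.3]
ee_rot: [0.761, -0.649, 0.005, -0.005]
contact_force: [0.8, 0.8, 0.0]
gripper_width: 43.0
grasp_force: 0.0
clock: 6.45
position: [570.7, -19.2, 135.3]
ee_rot: [0.76, -0.649, 0.001, -0.001]
contact_force: [-1.1, -0.1, -0.1]
gripper_width: 42.7
grasp_force: 0.0
clock: 6.75
position: [588.5, -20.2, 135.3]
ee_rot: [0.76, -0.65, -0.001, 0.001]
contact_force: [-0.9, -0.7, 0.1]
gripper_width: 42.5
grasp_force: 0.0
```

View pics/b.png

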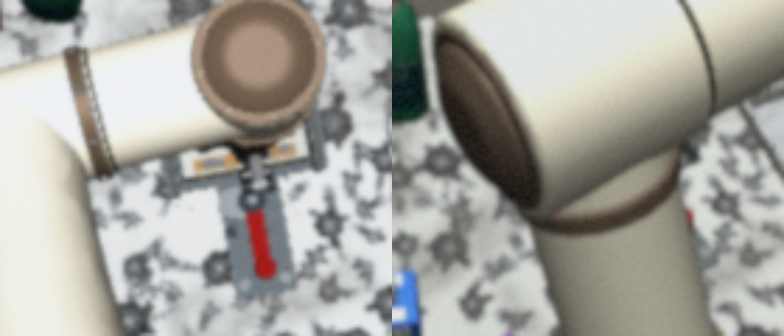

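The lever is open: in the left panel it runs from (250,200) to (265,268), along the tongue. The gripper is above the handle, so I descend and grip.

```bash
python3 -m jog '[[[0,0,-0.4],[0,0,0],0],[[0,0,-0.7],[0,0,0],0],[[0,0,-0.83],[0,0,0],0],[[0,0,-0.83],[0,0,0],0],[[0,0,-0.83],[0,0,0],0],[[0,0,-0.83],[0,0,0],1],[[0,0,-0.83],[0,0,0],1],[[0,0,-0.83],[0,0,0],1],[[0,0,-0.83],[0,0,0],1],[[0,0,-0.83],[0,0,0],1],[[0,0,-0.83],[0,0,0],1]]'
```

```text
clock: 7.95
position: [587.5, -20.2, 53.9]
ee_rot: [0.76, -0.65, -0.001, 0.001]
contact_force: [-5.5, -0.2, 5.5]
gripper_width: 13.2
grasp_force: 61.1
```

```bash
python3 -m jog '[[[-0.03,0,0],[0,0,0],1],[[-0.03,0,0.2],[0,0,0],1],[[-0.03,0,0.4],[0,0,0],1],[[-0.03,0,0.7],[0,0,0],1],[[-0.03,0,1],[0,0,0],1],[[-0.03,0,1],[0,0,0],1],[[-0.03,0,1],[0,0,0],1]]'
python3 -m jog '[[[-0.1,-0.25,0],[0,0,0],1],[[-0.2,-0.5,0],[0,0,0],1],[[-0.3,-0.7,0],[0,0,0],1],[[-0.4,-0.9,0],[0,0,0],1],[[-0.4,-0.9,0],[0,0,0],1]]'
python3 -m jog '[[[-0.1,-0.25,0],[0,0,0],1],[[-0.2,-0.5,0],[0,0,0],1],[[-0.3,-0.7,0],[0,0,0],1],[[-0.4,-0.9,0],[0,0,0],1],[[-0.4,-0.9,0],[0,0,0],1]]'
python3 -m jog '[[[-0.2,-0.35,0],[0,0,0],1],[[-0.36,-0.7,0],[0,0,0],1],[[-0.36,-0.7,0],[0,0,0],1],[[-0.36,-0.7,0],[0,0,0],1]]'
python3 - <<'E'
from h import *
a,b=get_image("top"),get_image("side")
cv2.imwrite("pics/c.png",np.hstack([a["frame"][120:320,230:460,::-1],b["frame"][120:320,230:460,::-1]]))
E
```

```text
clock: 8.65
position: [586.0, -19.5, 153.0]
ee_rot: [0.76, -0.65, -0.0, -0.001]
contact_force: [-0.4, 0.6, -3.1]
gripper_width: 13.1
grasp_force: 59.9
clock: 9.15
position: [543.3, -111.6, 150.8]
ee_rot: [0.759, -0.651, -0.002, 0.002]
contact_force: [-0.5, -0.0, -3.5]
gripper_width: 13.3
grasp_force: 60.0
clock: 9.65
position: [504.2, -200.9, 151.4]
ee_rot: [0.759, -0.651, -0.002, 0.001]
contact_force: [-0.3, 0.1, -2.6]
gripper_width: 12.9
grasp_force: 60.0
clock: 10.05
position: [469.8, -269.8, 152.1]
ee_rot: [0.76, -0.65, -0.001, 0.0]
contact_force: [1.0, 1.6, -2.5]
gripper_width: 13.1
grasp_force: 59.7
```

View pics/c.png

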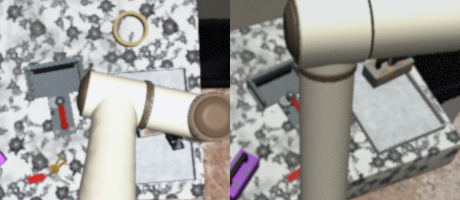

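The bay at left is empty, and the cassette hangs over the tray. I lower it.

```bash
python3 -m jog '[[[0,0,-0.3],[0,0,0],1],[[0,0,-0.6],[0,0,0],1],[[0,0,-0.8],[0,0,0],1],[[0,0,-0.9],[0,0,0],1],[[0,0,-0.97],[0,0,0],1],[[0,0,-1],[0,0,0],1],[[0,0,-1],[0,0,0],1]]'
python3 -m jog '[[[0,0,-0.03],[0,0,0],1],[[0,0,-0.03],[0,0,0],1]]'
python3 -m jog '[[[0,0,-0.02],[0,0,0],1],[[0,0,-0.02],[0,0,0],1]]'
```

```text
clock: 10.85
position: [470.7, -269.8, 53.7]
ee_rot: [0.76, -0.649, 0.0, -0.0]
contact_force: [0.7, 0.3, -3.7]
gripper_width: 13.0
grasp_force: 59.7
clock: 11.05
position: [470.3, -269.9, 50.7]
ee_rot: [0.76, -0.65, 0.0, -0.0]
contact_force: [-0.8, 0.1, -2.1]
gripper_width: 13.5
grasp_force: 59.8
clock: 11.25
position: [470.0, -269.9, 48.3]
ee_rot: [0.76, -0.65, 0.0, -0.0]
contact_force: [0.2, 0.3, -3.5]
gripper_width: 13.3
grasp_force: 59.7
```

```bash
python3 -m jog '[[[0,0,-0.015],[0,0,0],1],[[0,0,-0.015],[0,0,0],1]]'
python3 -m jog '[[[0,0,-0.015],[0,0,0],1],[[0,0,-0.015],[0,0,0],1]]'
```

```text
clock: 11.45
position: [470.2, -269.9, 47.4]
ee_rot: [0.76, -0.65, 0.0, -0.0]
contact_force: [-2.6, 1.5, 1.7]
gripper_width: 13.2
grasp_force: 60.4
clock: 11.65
position: [470.2, -270.0, 47.3]
ee_rot: [0.761, -0.649, 0.0, 0.0]
contact_force: [-5.0, 4.1, 12.1]
gripper_width: 13.3
grasp_force: 61.8
```

```bash
python3 -m jog '[[[0,0,0.01],[0,0,0],0],[[0,0,0.01],[0,0,0],0],[[0,0,0.01],[0,0,0],0],[[0,0,0.01],[0,0,0],0],[[0,0,0.3],[0,0,0],0],[[0,0,0.7],[0,0,0],0],[[0,0,1],[0,0,0],0],[[0,0,1],[0,0,0],0]]'
python3 -m jog '[[[0,0.5,0],[0,0,0],0],[[0,1,0],[0,0,0],0]]'
python3 -m jog '[[[0,0.5,0],[0,0,0],0],[[0,1,0],[0,0,0],0],[[0,1,0],[0,0,0],0]]'
python3 - <<'E'
from h import *
for n in("top","side"):
    d=get_image(n); np.savez(f"{n}1.npz",**d)
a,b=[dict(np.load(n+"1.npz")) for n in("top","side")]
cv2.imwrite("pics/d.png",np.hstack([a["frame"][120:320,130:460,::-1],b["frame"][120:320,130:460,::-1]]))
E
```

```text
clock: 12.45
position: [473.1, -271.0, 150.0]
ee_rot: [0.761, -0.649, 0.005, -0.002]
contact_force: [0.2, -0.9, 0.7]
gripper_width: 42.8
grasp_force: 0.0
clock: 12.65
position: [469.6, -169.6, 144.6]
ee_rot: [0.759, -0.651, -0.0, 0.0]
contact_force: [1.2, 1.1, -1.5]
gripper_width: 42.7
grasp_force: 0.0
clock: 12.95
position: [470.0, -65.4, 144.9]
ee_rot: [0.763, -0.647, -0.0, -0.0]
contact_force: [0.1, -0.5, 0.4]
gripper_width: 42.5
grasp_force: 0.0
```

View pics/d.png

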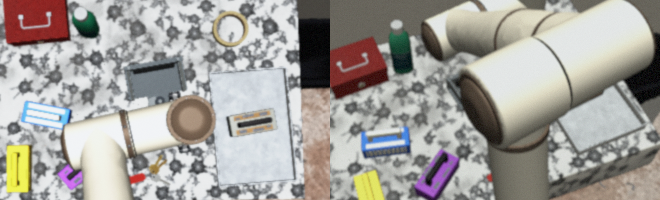

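The left panel shows the grey cassette standing in the tray at (252,122), and the bay is empty. On to the blue cassette at (45,113).

```bash
python3 -m jog '[[[0.28,0.5,0],[0,0,-0.06],0],[[0.28,1,0],[0,0,-0.12],0],[[0.28,1,0],[0,0,-0.175],0]]'
python3 -m jog '[[[0,0.5,0],[0,0,0],0],[[0,1,0],[0,0,0],0],[[0,1,0],[0,0,0],0]]'
python3 -m jog '[[[0,0.5,0],[0,0,0],0],[[0,1,0],[0,0,0],0],[[0,1,0],[0,0,0],0]]'
python3 -m jog '[[[0,0.36,0],[0,0,0],0],[[0,0.36,0],[0,0,0],0],[[0,0.36,0],[0,0,0],0]]'
python3 - <<'E'
from h import *
d=get_image("top"); np.savez("top2.npz",**d); X=cloud(d); x,y,z=X[...,0],X[...,1],X[...,2]; s=read_state(); print(s["position"])
# housing geometry, bay empty: points in housing frame guess
t=np.radians(9);C=np.array([589,-20.])
def hf(p): q=p-C; return q@np.array([[np.cos(t),-np.sin(t)],[np.sin(t),np.cos(t)]])
p=np.dstack([x,y]); q=hf(p); 
m=(abs(q[...,0])<60)&(abs(q[...,1])<100)&(z>28)&(z<75)
print(m.sum())
for nm,mm in(("back",m&(z>38)&(q[...,0]>15)&(abs(q[...,1])<50)),("L",m&(q[...,1]>50)&(q[...,0]<25)&(q[...,0]>-35)),("R",m&(q[...,1]<-50)&(q[...,0]<25)&(q[...,0]>-35))):
    a=q[mm]; print(nm,len(a),a.mean(0).round(1),np.percentile(a,[3,97],axis=0).round(1).tolist(),z[mm].mean().round(1))
f=d["frame"];hsv=cv2.cvtColor(f,cv2.COLOR_RGB2HSV).astype(int)
red=((hsv[...,0]<8)|(hsv[...,0]>172))&(hsv[...,1]>150)&(q[...,0]<-40)&(q[...,0]>-160)&(abs(q[...,1])<60)
print("lever",q[red].mean(0),q[red&(z>62)].mean(0),q[red&(z>62)].shape)
cv2.imwrite("pics/e.png",cv2.resize(f[165:285,130:330,::-1],None,fx=4,fy=4,interpolation=cv2.INTER_CUBIC))
E
```

```text
clock: 13.35
position: [499.3, 32.0, 144.8]
ee_rot: [-0.628, 0.778, -0.0, 0.0]
contact_force: [0.3, -0.8, -0.5]
gripper_width: 42.7
grasp_force: 0.0
clock: 13.65
position: [499.4, 133.1, 144.9]
ee_rot: [-0.63, 0.776, -0.0, 0.001]
contact_force: [0.6, 0.3, -0.0]
gripper_width: 42.5
grasp_force: 0.0
clock: 13.95
position: [499.6, 233.1, 144.7]
ee_rot: [-0.63, 0.777, -0.0, 0.001]
contact_force: [0.1, -1.2, 0.1]
gripper_width: 42.6
grasp_force: 0.0
clock: 14.25
position: [498.4, 264.7, 144.5]
ee_rot: [-0.629, 0.778, 0.0, -0.001]
contact_force: [-1.7, -0.5, 0.1]
gripper_width: 42.5
grasp_force: 0.0
[498.25524568 264.33010803 144.57456321]
826
back 206 [39.8 -0.8] [[29.2, -47.4], [46.9, 45.8]] 47.4
L 103 [-4.3 67.2] [[-33.5, 61.7], [23.8, 72.6]] 44.9
R 118 [ -4.9 -72. ] [[-32.6, -78.0], [23.1, -66.8]] 44.1
lever [-102.80014361   -2.14172864] [-122.97325669   -1.80063978] (39, 2)
```

View pics/e.png

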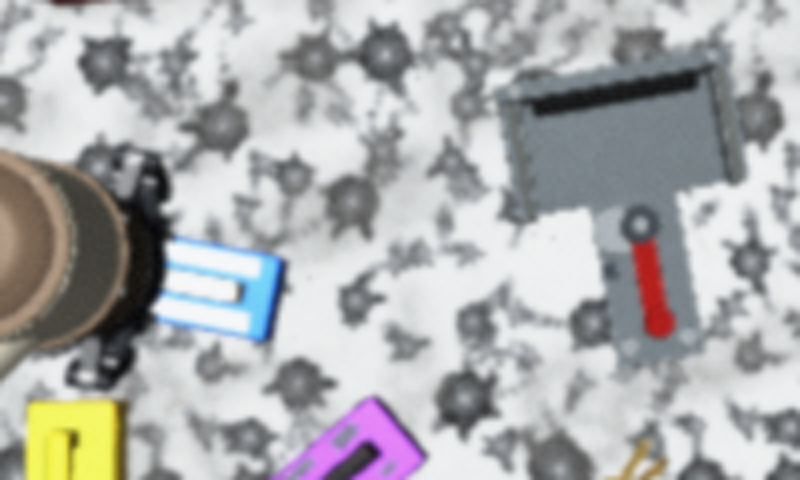

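The blue cassette is under the gripper, and its white handle spans (150–240, 285). The bay is clear with the seal at its back, and the lever is open. I descend and grip.

```bash
python3 -m jog '[[[0,0,-0.4],[0,0,0],0],[[0,0,-0.8],[0,0,0],0],[[0,0,-1],[0,0,0],0],[[0,0,-1],[0,0,0],0],[[0,0,-1],[0,0,0],0],[[0,0,-1],[0,0,0],1],[[0,0,-1],[0,0,0],1],[[0,0,-1],[0,0,0],1],[[0,0,-1],[0,0,0],1],[[0,0,-1],[0,0,0],1],[[0,0,-1],[0,0,0],1]]'
python3 -m jog '[[[0,0,0.2],[0,0,0],1],[[0,0,0.6],[0,0,0],1],[[0,0,1],[0,0,0],1],[[0,0,1],[0,0,0],1],[[0,0,1],[0,0,0],1]]'
python3 - <<'E'
from h import *
d=get_image("top"); np.savez("top3.npz",**d); X=cloud(d); x,y,z=X[...,0],X[...,1],X[...,2]
hsv=cv2.cvtColor(d["frame"],cv2.COLOR_RGB2HSV).astype(int)
m=(hsv[...,0]>95)&(hsv[...,0]<125)&(hsv[...,1]>120)&(np.hypot(x-498,y-266)<110)
print(rect(X,m),np.nanmedian(z[m]),read_state()["position"])
p=X[m]; u=np.array([np.cos(np.radians(78)),np.sin(np.radians(78))]); print(np.percentile((p[:,:2]-[498.5,266])@u,[1,99]))
E
```

```text
clock: 15.4
position: [498.1, 265.7, 45.6]
ee_rot: [-0.629, 0.777, -0.0, -0.0]
contact_force: [-0.1, -2.9, 2.9]
gripper_width: 13.2
grasp_force: 62.7
clock: 15.9
position: [497.6, 266.5, 145.3]
ee_rot: [-0.629, 0.777, 0.001, 0.0]
contact_force: [-0.1, -0.5, -3.7]
gripper_width: 12.9
grasp_force: 61.9
(172, array([492.4, 235.9]), array([59.1, 54.7]), 78.7, 'mean', array([488.2, 215.9], dtype=float32)) 143.78826865762187 [496.85847363 265.77288329 143.91119131]
[-60.00974212  -3.60737399]
```

```bash
python3 -m jog '[[[0.05,-0.2,0],[0,0,0.04],1],[[0.12,-0.45,0],[0,0,0.08],1],[[0.2,-0.7,0],[0,0,0.12],1],[[0.27,-0.96,0],[0,0,0.175],1],[[0.27,-0.96,0],[0,0,0.175],1]]'
python3 -m jog '[[[0.13,-0.48,0],[0,0,0],1],[[0.27,-0.96,0],[0,0,0],1]]'
python3 -m jog '[[[0.09,-0.4,0],[0,0,0],1],[[0.2,-0.7,0],[0,0,0],1],[[0.27,-0.96,0],[0,0,0],1],[[0.27,-0.96,0],[0,0,0],1],[[0.27,-0.96,0],[0,0,0],1]]'
python3 - <<'E'
from h import *
d=get_image("top"); np.savez("top4.npz",**d); X=cloud(d); x,y,z=X[...,0],X[...,1],X[...,2];print(read_state()["position"])
cv2.imwrite("pics/f.png",cv2.resize(d["frame"][165:285,200:340,::-1],None,fx=4,fy=4,interpolation=cv2.INTER_CUBIC))
E
```

```text
clock: 16.45
position: [523.8, 167.0, 142.6]
ee_rot: [0.76, -0.65, -0.001, 0.003]
contact_force: [-0.8, -0.4, -3.5]
gripper_width: 12.8
grasp_force: 61.9
clock: 16.65
position: [551.2, 74.2, 143.3]
ee_rot: [0.761, -0.649, -0.001, 0.001]
contact_force: [0.9, 0.0, -3.3]
gripper_width: 13.1
grasp_force: 61.9
clock: 17.15
position: [578.2, -22.0, 143.3]
ee_rot: [0.76, -0.65, -0.001, 0.001]
contact_force: [-0.4, 0.1, -2.9]
gripper_width: 13.1
grasp_force: 61.9
[578.24370952 -21.41970773 143.71316407]
```

View pics/f.png

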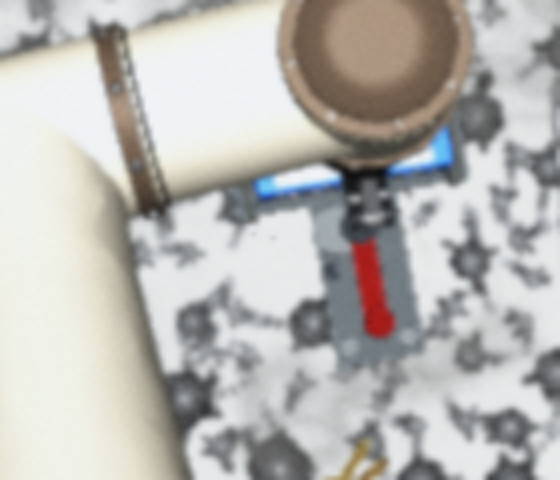

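The blue cassette's front edge runs from (257,195) to (452,163) in the crop, and the lever is clear. I check its lateral centring.

```bash
python3 - <<'E'
from h import *
d=dict(np.load("top4.npz"))
a,b=ray(d,200+257/4,165+195/4,142),ray(d,200+452/4,165+163/4,142); print(a.round(1),b.round(1),np.linalg.norm(a-b))
t=np.radians(9); m=(a+b)/2; q=m[:2]-[588.8,-20.5]; print("housing",q@[np.cos(t),np.sin(t)],q@[-np.sin(t),np.cos(t)],np.degrees(np.arctan2(*(a-b)[[1,0]])))
E
```

```text
[543.1  32.6 142. ] [560.5 -84.9 142. ] 118.76818655079813
housing -37.4328400493673 0.19441284446305712 98.38273862364163
```

```bash
python3 -m jog '[[[0,-0.01,-0.2],[0,0,0],1],[[0,-0.01,-0.4],[0,0,0],1],[[0,-0.01,-0.5],[0,0,0],1],[[0,-0.01,-0.55],[0,0,0],1],[[0,-0.01,-0.6],[0,0,0],1],[[0,-0.01,-0.65],[0,0,0],1],[[0,-0.01,-0.65],[0,0,0],1]]'
python3 -m jog '[[[0,0,-0.05],[0,0,0],1],[[0,0,-0.1],[0,0,0],1],[[0,0,-0.1],[0,0,0],1]]'
python3 -m jog '[[[0,0,-0.05],[0,0,0],1],[[0,0,-0.1],[0,0,0],1],[[0,0,-0.12],[0,0,0],1],[[0,0,-0.12],[0,0,0],1]]'
```

```text
clock: 17.9
position: [579.0, -22.7, 80.1]
ee_rot: [0.76, -0.65, -0.0, 0.0]
contact_force: [-0.5, -0.3, -3.8]
gripper_width: 12.7
grasp_force: 61.8
clock: 18.2
position: [578.5, -23.0, 69.5]
ee_rot: [0.76, -0.65, -0.001, 0.001]
contact_force: [0.4, 0.6, -2.7]
gripper_width: 13.5
grasp_force: 61.8
clock: 18.6
position: [578.8, -23.0, 57.8]
ee_rot: [0.76, -0.65, -0.0, 0.0]
contact_force: [-0.1, 0.5, -2.6]
gripper_width: 13.1
grasp_force: 61.9
```

```bash
python3 -m jog '[[[0,0,-0.02],[0,0,0],1],[[0,0,-0.035],[0,0,0],1],[[0,0,-0.035],[0,0,0],1]]'
python3 -m jog '[[[0,0,-0.015],[0,0,0],1],[[0,0,-0.015],[0,0,0],1]]'
```

```text
clock: 18.9
position: [579.0, -22.9, 54.6]
ee_rot: [0.76, -0.65, -0.0, 0.0]
contact_force: [-0.1, -0.4, -2.7]
gripper_width: 13.5
grasp_force: 61.9
clock: 19.1
position: [579.3, -22.9, 53.7]
ee_rot: [0.76, -0.65, 0.0, -0.0]
contact_force: [-0.8, 0.6, -1.3]
gripper_width: 13.0
grasp_force: 62.1
```

```bash
python3 -m jog '[[[0,0,-0.015],[0,0,0],1],[[0,0,-0.015],[0,0,0],1]]'
python3 -m jog '[[[0,0,0],[0,0,0],0],[[0,0,0],[0,0,0],0],[[0,0,0],[0,0,0],0],[[0,0,0],[0,0,0],0],[[0,0,0.3],[0,0,0],0],[[0,0,0.7],[0,0,0],0],[[0,0,0.8],[0,0,0],0],[[0,0,0.8],[0,0,0],0]]'
```

```text
clock: 19.3
position: [579.3, -22.9, 53.6]
ee_rot: [0.76, -0.649, 0.0, -0.0]
contact_force: [-4.1, 0.4, 6.7]
gripper_width: 13.1
grasp_force: 63.3
clock: 20.1
position: [580.4, -22.6, 133.9]
ee_rot: [0.76, -0.65, 0.001, -0.002]
contact_force: [-0.7, -0.4, -0.1]
gripper_width: 42.8
grasp_force: 0.0
```

```bash
python3 -m jog '[[[-0.5,-0.08,0],[0,0,0],0],[[-1,-0.17,0],[0,0,0],0],[[-1,-0.17,0],[0,0,0],0]]'
python3 -m jog '[[[-0.135,0,0],[0,0,0],0],[[-0.135,0,0],[0,0,0],0],[[-0.135,0,-0.4],[0,0,0],0],[[-0.135,0,-0.7],[0,0,0],0],[[-0.135,0,-0.84],[0,0,0],0],[[-0.135,0,-0.84],[0,0,0],0],[[-0.135,0,-0.84],[0,0,0],0]]'
python3 -m jog '[[[0,0,0],[0,0,0],1],[[0,0,0],[0,0,0],1],[[0,0,0],[0,0,0],1],[[0,0,0],[0,0,0],1],[[0,0,0],[0,0,0],1]]'
python3 - <<'E'
from h import *
d=get_image("top");cv2.imwrite("pics/g.png",cv2.resize(d["frame"][165:285,200:340,::-1],None,fx=4,fy=4,interpolation=cv2.INTER_CUBIC))
E
```

```text
clock: 20.4
position: [469.5, -41.7, 128.4]
ee_rot: [0.759, -0.65, -0.005, 0.004]
contact_force: [0.8, 0.4, -0.4]
gripper_width: 42.8
grasp_force: 0.0
clock: 21.1
position: [466.2, -39.8, 47.4]
ee_rot: [0.76, -0.649, -0.0, 0.0]
contact_force: [0.2, 0.2, -0.6]
gripper_width: 42.4
grasp_force: 0.0
clock: 21.6
position: [465.3, -39.9, 48.8]
ee_rot: [0.76, -0.65, 0.0, -0.0]
contact_force: [-3.3, 0.1, 7.2]
gripper_width: 18.1
grasp_force: 58.8
```

View pics/g.png

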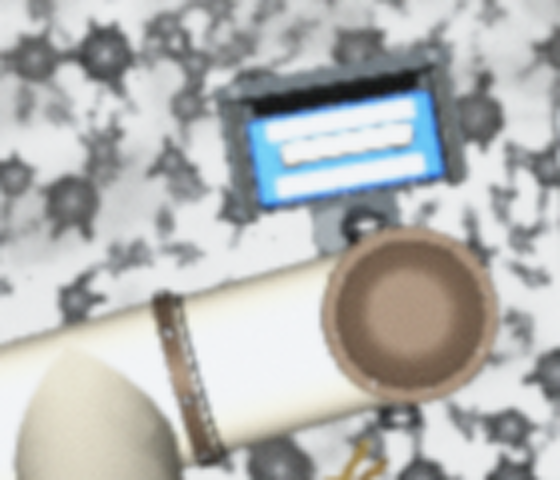

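The blue cassette sits in the bay between the walls, with its edges at (250,120), (435,92), (445,180) and (265,207). The post is gripped, so I swing it clockwise.

```bash
python3 -m jog '[[[-0.008,0.102,0],[0,0,-0.075],1],[[-0.008,0.102,0],[0,0,-0.075],1],[[0,0.204,0],[0,0,-0.15],1],[[0,0.204,0],[0,0,-0.15],1],[[0.023,0.303,0],[0,0,-0.225],1],[[0.023,0.303,0],[0,0,-0.225],1],[[0.063,0.397,0],[0,0,-0.3],1],[[0.063,0.397,0],[0,0,-0.3],1],[[0.116,0.484,0],[0,0,-0.375],1],[[0.116,0.484,0],[0,0,-0.375],1]]'
```

```text
clock: 22.65
position: [478.0, 8.9, 48.7]
ee_rot: [-0.454, 0.891, -0.0, 0.001]
contact_force: [-2.0, 0.4, 6.8]
gripper_width: 17.9
grasp_force: 59.3
```

```bash
python3 -m jog '[[[0.066,0.078,0],[0,0,-0.075],1],[[0.066,0.078,0],[0,0,-0.075],1],[[0.144,0.144,0],[0,0,-0.15],1],[[0.144,0.144,0],[0,0,-0.15],1],[[0.231,0.197,0],[0,0,-0.225],1],[[0.231,0.197,0],[0,0,-0.225],1],[[0.325,0.236,0],[0,0,-0.3],1],[[0.325,0.236,0],[0,0,-0.3],1],[[0.424,0.26,0],[0,0,-0.375],1],[[0.424,0.26,0],[0,0,-0.375],1],[[0.443,0.263,0],[0,0,-0.39],1],[[0.443,0.263,0],[0,0,-0.39],1],[[0.469,0.266,0],[0,0,-0.39],1],[[0.469,0.266,0],[0,0,-0.39],1]]'
```

```text
clock: 24.05
position: [522.2, 34.1, 48.6]
ee_rot: [-0.064, 0.998, -0.001, -0.002]
contact_force: [-7.1, -2.5, 11.5]
gripper_width: 18.6
grasp_force: 59.9
```

```bash
python3 -m jog '[[[0.02,0,0],[0,0,0],1],[[0.02,0,0],[0,0,0],1],[[0.02,0,0],[0,0,0],1]]'
python3 -m jog '[[[0,0,0],[0,0,0],0],[[0,0,0],[0,0,0],0],[[0,0,0],[0,0,0],0],[[0,0,0],[0,0,0],0],[[0,0,0.4],[0,0,0],0],[[0,0,0.8],[0,0,0],0],[[0,0,1],[0,0,0],0],[[0,0,1],[0,0,0],0]]'
python3 -m jog '[[[-0.5,-0.3,0.3],[0,0,0],0],[[-1,-0.7,0.5],[0,0,0],0],[[-1,-1,0.5],[0,0,0],0],[[-1,-1,0.5],[0,0,0],0]]'
python3 -m jog '[[[0,-0.5,0],[0,0,0],0],[[0,-1,0],[0,0,0],0],[[0,-1,0],[0,0,0],0],[[0,-1,0],[0,0,0],0]]'
python3 - <<'E'
from h import *
d=get_image("top");f=d["frame"];X=cloud(d);x,y,z=X[...,0],X[...,1],X[...,2]
t=np.radians(9);q=np.dstack([x-588.8,y+20.5])@np.array([[np.cos(t),-np.sin(t)],[np.sin(t),np.cos(t)]])
m=(abs(q[...,0])<28)&(abs(q[...,1])<45)&(z>66)&(z<90)
print("handle housing",np.median(q[m],0),m.sum())
cv2.imwrite("pics/h.png",np.hstack([cv2.resize(f[165:285,230:340,::-1],None,fx=3,fy=3,interpolation=cv2.INTER_CUBIC),f[0:360,20:460,::-1]]))
E
```

```text
clock: 24.35
position: [522.3, 34.0, 48.6]
ee_rot: [-0.064, 0.998, -0.001, -0.004]
contact_force: [-11.7, 1.2, 16.2]
gripper_width: 18.2
grasp_force: 60.5
clock: 25.15
position: [528.5, 35.8, 151.3]
ee_rot: [-0.063, 0.998, 0.001, 0.004]
contact_force: [0.6, -0.4, 0.7]
gripper_width: 43.0
grasp_force: 0.0
clock: 25.55
position: [423.3, -67.3, 198.0]
ee_rot: [-0.061, 0.998, 0.0, -0.0]
contact_force: [1.3, 1.3, -0.6]
gripper_width: 42.7
grasp_force: 0.0
clock: 25.95
position: [425.6, -165.7, 196.5]
ee_rot: [-0.061, 0.998, 0.0, -0.001]
contact_force: [0.7, 0.3, -0.8]
gripper_width: 42.6
grasp_force: 0.0
handle housing [ 0.41100112 -3.33292685] 171
```

View pics/h.png

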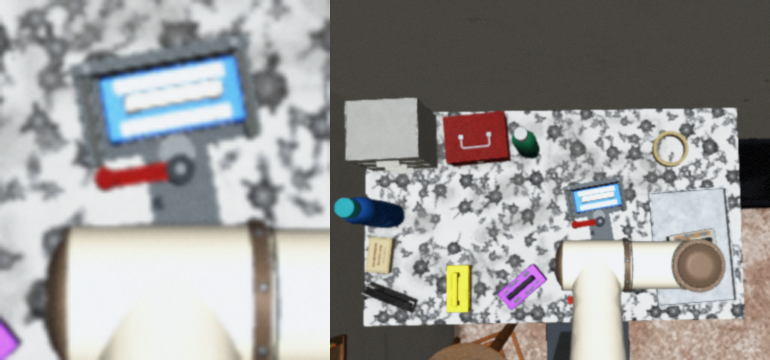

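The blue cassette is against the seal and the lever runs to the left post at (103,178), at its stop. The grey cassette is in the tray, and the tape and bottle haven't moved.

```bash
python3 -c "from bench import *; print(job_done())"
```

```text
the job is handed in; nothing more can be done
None
```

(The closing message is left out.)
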